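# Hold the stock drawer's spring follower back at the marker

### The job

In the small bench-top cabinet, pull the wide top drawer out to its stop. Then take the spring-loaded follower inside it by its upright tab, slide it back away from the row of boxes until the tab's pointer lines up with the marker clip on the rail, and keep it there so that I can load the row: finish while still holding it, do not let go. Leave the other drawers shut and the things on the bench and on the cabinet where they are.

Things in the scene. Friction and masses are not known exactly. Their poses are not given: they have to be found in the camera images.
- cabinet: Grey bench-top cabinet, 220 deep (x) x 420 wide (y) x 145 high. Origin: centre of its underside, on the bench. Front = -x side, towards the robot; y to the left seen from the robot; yaw up to 0.25 rad. Top row: wide drawer (front 292, centred y +54) and narrow one (front 104, centred y -149); below, a full-width shallow drawer. All slide out along -x.
- wide_drawer (a joint): Opening of the wide top drawer, m: 0 shut, 0.14 at its stop; may start up to 0.02 ajar. About 2 N of friction, no spring: it stays where it is left. Its underside is 64 mm above the bench; front panel 15 thick and 67 high (top 131 mm above the bench), side walls only 30 high.
- wide_drawer_handle (a point): Middle of the wide drawer's handle: horizontal steel bar, 11 mm diameter, 120 long along the cabinet's y, its axis 45 mm in front of the drawer front (39 mm clear gap), 113 mm above the bench, 32 mm below the cabinet's top; free from above. Axes as the cabinet's. Moves with the drawer.
- follower: Aluminium follower, 0.12 kg, in the wide drawer's front lane. Slides along the cabinet's y only, 0 to 95 mm towards +y; a spring pulls it to -y against five small white boxes: 4 N at rest, plus 0.8 N per 10 mm. Sled with a 30 mm high plate 43 mm to the -y side of its upright tab; a thin pointer from the tab's foot along +x. Origin under the tab's centre at drawer underside level.
- follower_tab (a point): Grip point of the follower's upright tab: its middle, 12 mm below its top. The tab is 12 mm thick along the cabinet's y, 30 wide along x; top 59 mm above the drawer's underside (123 above the bench), upper 29 mm clear of everything around, 50 mm behind the inside of the drawer's front panel. At rest it is at y = +52 mm in the cabinet's frame.
- marker_point (a point): The marker: top of a dark steel clip, 5 mm wide along y, 29 mm above the drawer's underside, clamped fast on the low rail at the back of the follower's lane, 46 mm behind (+x of) the tab's line, 45 to 80 mm to the +y side of the tab's rest place. The follower is on the mark when follower_tab and marker_point have the same y in the cabinet's frame.
- narrow_drawer (a joint): Opening of the narrow top drawer (m), 0 = shut. Not to be opened.
- low_drawer (a joint): Opening of the full-width shallow drawer under them (m), 0 = shut. Not to be opened.
- cast_a: Plaster jaw cast, 50 x 58 x 28 high, on the bench in front of the cabinet, to one side. Origin under its centre.
- cast_b: A second, like plaster cast on the other side. Origin under its centre.
- torch: Black hand torch with a steel head, 148 tall on a 68 mm round foot, standing by one front corner of the cabinet. Origin under its foot.
- bowl: Dark mixing bowl, 100 across, 50 high, by the other front corner of the cabinet. Origin under its centre.
- jar: Amber jar, 56 across, 75 high, on the middle of the cabinet's top. Origin under its centre.
- wax_pot: Dark steel pot, 72 across, 47 high, on the middle of the cabinet's top. Origin under its centre.
- bur_stand: White bur stand, 50 x 90 x 54 high, on the bench in front of the cabinet, to the right. Origin under its centre.
- wax_knife: Slim wax knife, wooden handle and steel blade, 165 long, 12 thick, lying on the bench in front of the cabinet. Origin under its middle.

How it is judged:
By the outcome, as a careful person would: the job done as asked, in the order asked, and still so for the second after the job is handed in, while the arm keeps its last pose, push and grip.
It also fails if it takes over 45 s, if anything falls off the work surface, if the arm or the gripper's body presses on something with over 40 N, if the wrist force passes 120 N, or if a joint passes its speed limit or range.

### The arm

A 6-joint arm with a two-finger parallel gripper is mounted at the origin on the work surface. World frame = base frame: x ahead of the robot, y to its left, z up, the work surface at z = 0. Lengths are in mm, angles in rad, forces in N, time in s.
With the tool pointing down it reaches from about 400 to 925 mm from the base axis. Payload 12.5 kg.
Tool frame: the origin (TCP) lies at the very end of the fingers, on their centre line; the grasp point (between the pads) lies behind it (env.grip_depth is the z of the grasp point in the tool frame, in mm); z points along the fingers, y is the line along which they close (so a half turn about z gives the same grasp; the last joint's range is limited). The gripper opens to 95 mm and grips with 3 to 60 N. Pads are 20 mm wide; open, the fingers measure 119 mm over their backs; the gripper's body (75 mm by 180 mm) begins 59 mm behind the grasp point.
Start: joints at [-1.264, 0.491, 1.559, -0, 1.092, -0.106], TCP at [250.759, -572.511, 194.461] pointing down, gripper open.
Joint ranges: [-3.1, 3.1], [-0.84, 2.19], [0.05, 2.79], [-1.13, 4.28], [0.06, 2.93], [-2.69, 2.69]. Speed limits (rad/s): [2.22, 2.22, 2.79, 3.14, 3.14, 3.14].

### API

Orientations are given as [roll, pitch, yaw] about the fixed x, y, z axes, in that order (R = Rz(yaw) Ry(pitch) Rx(roll)).
In Python, from cell import env, optics gives the robot as it stands.
- The arm moves only by the tool step_arm, never from a script. Its argument "moves" is a list of rows, each an object of numbers: "tx", "ty", "tz": the shift along the tool's x, y, z in mm; "roll": the turn about the tool's z in rad. In form: [{"tx": .., "ty": .., "tz": .., "roll": ..}, ...]. A call has 1 to 12 rows; each row is the pose to reach, as a shift and turn from the pose commanded when the call began, along the tool's axes at that moment; what a row does not reach only later rows make up. A row lasts 1/12 s, in which the tool goes at most 41.7 mm and 7.16 degrees, less where a joint would pass 70% of its speed; a pose out of reach is approached as far as the arm can. A call with a gripper value outside its range is refused whole. "grip" is the finger opening in mm, from 0 to 95.1, set as the call begins (left out, the last holds). The fingers move at their own pace and stop on an object; the grip force is fixed at half the most. Time passes only in rows, so rows that repeat a pose let the fingers close. It gives the time, the measured TCP pose, the force, the opening and the grip force at its end, in the units of the state.
- env.state(): the state, without advancing time (a new reading comes with each control period).
- optics.read_camera(name): name is "side" or "top"; returns a dict with "pixels" (384x512x3 uint8, blue, green, red), "mtx" (3x3 intrinsics, pixels), "view" (4x4, takes a point from world to camera coordinates). Camera axes: x right, y down, z forward; pixel columns grow to the right and rows downward; lengths in mm; the calibration is good to about 2 mm. A picture is of the moment at which its call begins. There is no depth.
- env.job_done(): hands the job in; it is judged then, once.
The state is a dict: "t": time; "joints": joint angles; "qvel": joint speeds; "tau": joint torques, N m; "eef_pos": TCP position; "tcp_rot": TCP orientation; "ft_force": force on the tool from outside, world axes, zero at the start; "moment": the same for the moment, N m; "opening": opening from 0.0 (shut) to 1.0 (fully open); "grip_force": force on a finger pad.
Only numpy, scipy, OpenCV 4.12 (cv2) and the standard library are available. Lean on these libraries where they do the work, as an engineer would, in place of code of your own. Each camera call takes 0.05 s, during which the arm holds its last target. There are 200 camera calls.

## Working session

There is one attempt and no reset: what is moved stays moved. The work goes in short steps, Python scripts to look and compute and a tool call to move; the robot and the scene stay as the last step left them, time stands still between calls to the robot, and variables do not carry over. Pictures are saved under pics/ and viewed, at most 10 in all, crops included, and the job is handed in when it is done.

Besides the shell and the picture viewer there is one more tool, called after "Request:" in YAML: its name, and indented under it one key for each argument. step_arm: Moves the arm, as the interface text tells. Its arguments: {"type":"object","properties":{"moves":{"type":"array"},"grip":{"type":"number"}},"required":["moves"]}

```bash
ls; mkdir -p pics; python3 - <<'E'
from cell import env, optics
import cv2, numpy as np
for n in("side","top"):
    d=optics.read_camera(n); cv2.imwrite(f"pics/{n}0.png",d["pixels"]); print(n,d["mtx"].tolist(),np.round(d["view"],4).tolist())
print(env.state(),env.grip_depth)
E
```

```text
pics
side [[418.6673510086417, 0.0, 249.9612548602451], [0.0, 418.6673510086417, 191.74208353640628], [0.0, 0.0, 1.0]] [[-0.6829, -0.7305, -0.0069, 356.2827], [-0.3515, 0.3369, -0.8735, 331.1913], [0.6404, -0.5941, -0.4869, 807.1927], [0.0, 0.0, 0.0, 1.0]]
top [[497.82061071716333, 0.0, 254.27851227232335], [0.0, 497.82061071716333, 185.51705855612335], [0.0, 0.0, 1.0]] [[0.0045, -1.0, 0.0074, -68.1866], [-0.9996, -0.0047, -0.0285, 567.4732], [0.0285, -0.0073, -0.9996, 1630.5842], [0.0, 0.0, 0.0, 1.0]]
{'t': 0.1, 'joints': array([-1.26359137e+00,  4.91505257e-01,  1.55939261e+00, -3.00781575e-05,
        1.09171435e+00, -1.05621479e-01]), 'qvel': array([ 0.00032228, -0.00181181, -0.00234025,  0.0003706 , -0.00213042,
       -0.00023146]), 'tau': array([ 2.85730915e-03, -6.13623190e+01, -2.58605361e+01,  6.94219116e-02,
        4.69951797e-02, -5.40285077e-05]), 'eef_pos': array([ 250.67772519, -572.26161382,  193.91507476]), 'tcp_rot': array([-3.14057596e+00, -8.09585866e-05,  4.12840277e-01]), 'ft_force': array([-0.47116769, -0.35745031, -0.70028558]), 'moment': array([0.00249556, 0.03705761, 0.00747577]), 'grip_force': 0.0, 'opening': 0.9992069456472192} -18.8
```

View pics/top0.png

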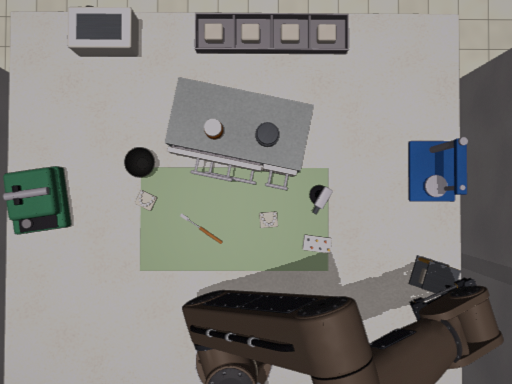

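View pics/side0.png

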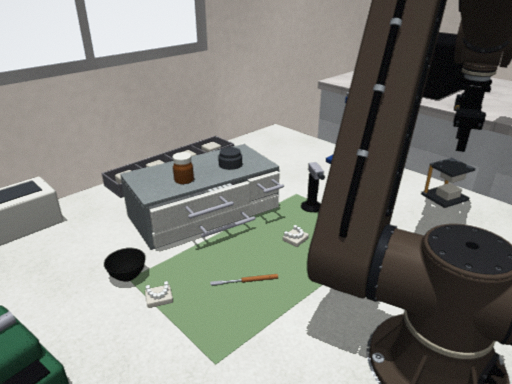

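The top view shows the cabinet's top at about (180,78), (313,104), (301,171), (166,145). The wide handle runs from about (193,172) to (253,182). The torch is at (320,195), the bowl at (140,162), and the jar and pot are on the cabinet. Next I'll measure the cabinet pose.

```bash
cat > h.py <<'E'
from cell import env, optics
import cv2, numpy as np
def ray(d,uv):
    V=d["view"];R=V[:3,:3];c=-R.T@V[:3,3]
    r=R.T@np.linalg.inv(d["mtx"])@[uv[0],uv[1],1]; return c,r
def onz(d,uv,z):
    c,r=ray(d,uv); return c+r*(z-c[2])/r[2]
def tri(d1,u1,d2,u2):
    c,a=ray(d1,u1);e,b=ray(d2,u2); s=np.linalg.lstsq(np.c_[a,-b],e-c,rcond=None)[0]
    p,q=c+a*s[0],e+b*s[1]; return (p+q)/2,np.linalg.norm(p-q)
def proj(d,p):
    q=d["mtx"]@(d["view"][:3,:3]@np.asarray(p)+d["view"][:3,3]); return q[:2]/q[2]
def crop(d,x0,y0,w,h,f,name): cv2.imwrite(name,cv2.resize(d["pixels"][y0:y0+h,x0:x0+w],None,fx=f,fy=f,interpolation=cv2.INTER_CUBIC))
E
python3 - <<'E'
from h import *
d=optics.read_camera("top");im=d["pixels"].astype(int)
print(im[100,200],im[100,280],im[155,280],im[165,295],im[60,250],im[162,220])
g=cv2.cvtColor(d["pixels"],cv2.COLOR_BGR2GRAY)
m=((g>75)&(g<150)&(np.ptp(im,axis=2)<22)).astype(np.uint8)
m[:65]=0;m[200:]=0;m[:,:150]=0;m[:,330:]=0
m=cv2.morphologyEx(m,cv2.MORPH_OPEN,np.ones((5,5)))
cs=max(cv2.findContours(m,0,2)[0],key=cv2.contourArea)
P=np.array([onz(d,p[0],145)[:2] for p in cs],np.float32)
print(cv2.minAreaRect(P),cv2.boxPoints(cv2.minAreaRect(P)))
s=optics.read_camera("side")
a=cv2.resize(d["pixels"][70:230,130:345],None,fx=3.6,fy=3.6,interpolation=cv2.INTER_CUBIC)
cv2.imwrite("pics/topc.png",a); crop(s,110,140,200,140,4,"pics/sidec.png")
E
```

```text
[129 128 128] [131 130 129] [134 133 133] [139 138 138] [169 172 175] [101 102 106]
((747.3700561523438, -17.387680053710938), (422.8131408691406, 215.52249145507812), 78.50122833251953) [[ 599.6284  -203.06923]
 [ 810.8252  -246.03297]
 [ 895.1117   168.29387]
 [ 683.9149   211.25761]]
```

View pics/topc.png

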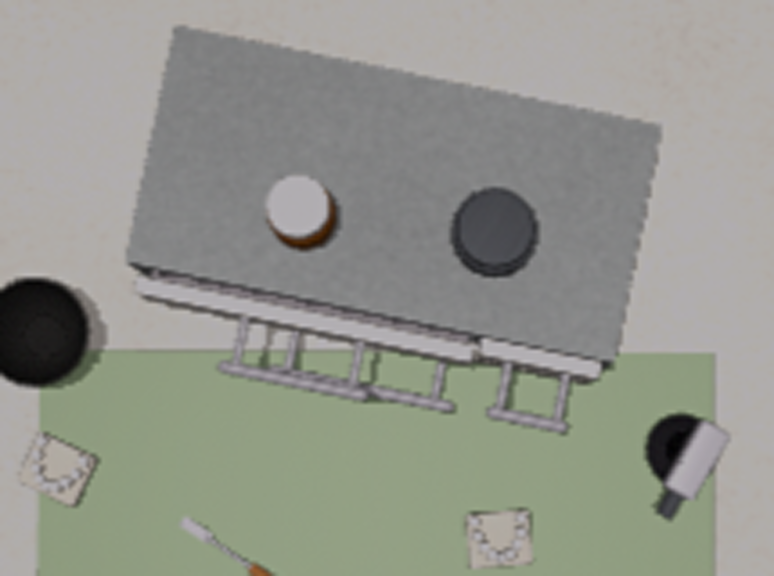

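View pics/sidec.png

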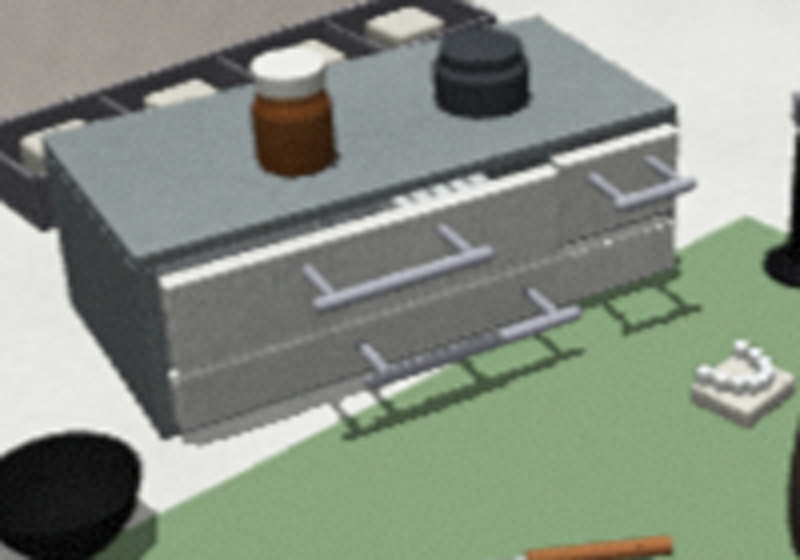

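```bash
python3 - <<'E'
from h import *
d=optics.read_camera("top")
f=lambda x,y,z: np.round(onz(d,(130+(x+.5)/3.6-.5,70+(y+.5)/3.6-.5),z),1)
print("handle ends",f(222,367,113),f(365,395,113),"narrow",f(490,412,113),f(568,428,113))
th=-0.2;C=np.array([747.4,-17.4])
def cab(p): p=p[:2]-C; c,s=np.cos(th),np.sin(th); return np.round([c*p[0]+s*p[1],-s*p[0]+c*p[1]],1)
for n,x,y,z in [("hl",222,367,113),("hr",365,395,113),("nl",490,412,113),("nr",568,428,113),("wide front L",137,292,131),("wideR",475,360,131),("narrowL",482,358,131),("narrowR",600,378,131),("jar",300,205,220),("pot",494,228,192),("torch",683,448,0)]: print(n,cab(f(x,y,z)))
E
```

```text
handle ends [606.8 129.4 113. ] [583.4   6.9 113. ] narrow [ 569.4 -100.1  113. ] [ 556. -167.  113.]
hl [-167.   115.9]
hr [-165.6   -8.8]
nl [-158.  -116.4]
nr [-157.9 -184.6]
wide front L [-120.   197.2]
wideR [-118.1  -94.7]
narrowL [-115.3 -100.1]
narrowR [-111.5 -201.5]
jar [-30.9  68.1]
pot [-13.4 -87.4]
torch [-150.2 -299.6]
```

The side crop confirms the handle ends at about (318,302) and (488,252), with the low drawer's handle well below it. The wide handle's centre is at about (595, 68), the cabinet yaw is about -0.197, and the drawer is roughly 8 mm ajar.

Request:
step_arm:
  moves:
    - {"tx":38,"ty":-30,"tz":-30,"roll":-0.1}
    - {"tx":572,"ty":-448,"tz":-56,"roll":-0.961}
    - {"tx":572,"ty":-448,"tz":-56,"roll":-0.961}
    - {"tx":572,"ty":-448,"tz":-56,"roll":-0.961}
    - {"tx":572,"ty":-448,"tz":-56,"roll":-0.961}
    - {"tx":572,"ty":-448,"tz":-56,"roll":-0.961}
    - {"tx":572,"ty":-448,"tz":-56,"roll":-0.961}
    - {"tx":572,"ty":-448,"tz":-56,"roll":-0.961}
    - {"tx":572,"ty":-448,"tz":-56,"roll":-0.961}
    - {"tx":572,"ty":-448,"tz":-56,"roll":-0.961}
    - {"tx":572,"ty":-448,"tz":-56,"roll":-0.961}
    - {"tx":572,"ty":-448,"tz":-56,"roll":-0.961}
  grip: 40

```text
t: 1.25
eef_pos: [484.9, -136.2, 239.2]
tcp_rot: [3.141, 0.0, 1.374]
ft_force: [1.2, -1.2, 0.3]
opening: 0.427
grip_force: 0.0
```

Request:
step_arm:
  moves:
    - {"tx":38,"ty":11}
    - {"tx":76,"ty":23}
    - {"tx":114,"ty":35}
    - {"tx":152,"ty":47}
    - {"tx":185,"ty":57}
    - {"tx":208,"ty":64}
    - {"tx":219,"ty":68}
    - {"tx":219,"ty":68}
    - {"tx":219,"ty":68}

```text
validation failed for argument at $.mo...
```

```bash
python3 - <<'E'
from h import *
print(env.state()["eef_pos"],env.state()["tcp_rot"])
s=optics.read_camera("side");crop(s,150,90,200,150,4,"pics/s1.png")
p=env.state()["eef_pos"]
for q in (p,[595,68,113]): print((proj(s,q)-[150,90])*4)
E
```

```text
[ 484.92062995 -136.15299544  239.22181297] [3.14121122e+00 1.56933947e-04 1.37371168e+00]
[581.85184857 261.91697813]
[245.81920354 477.84466522]
```

View pics/s1.png

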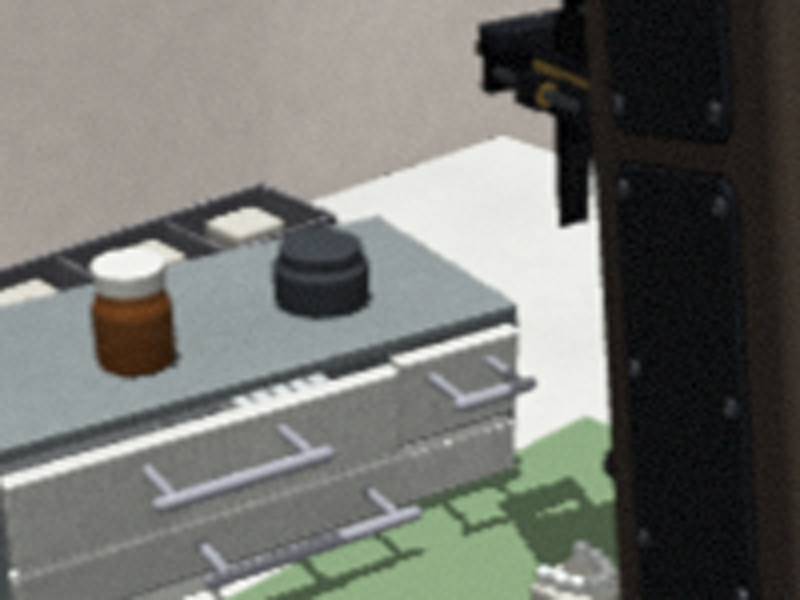

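The move was refused because every row needs all four keys, so the arm hasn't moved. In the side crop the bar's middle is at about (245,477), which matches my projected estimate of (246,478).

Request:
step_arm:
  moves:
    - {"tx":38,"ty":11,"tz":0,"roll":0}
    - {"tx":76,"ty":23,"tz":0,"roll":0}
    - {"tx":114,"ty":35,"tz":0,"roll":0}
    - {"tx":152,"ty":47,"tz":0,"roll":0}
    - {"tx":185,"ty":57,"tz":0,"roll":0}
    - {"tx":208,"ty":64,"tz":0,"roll":0}
    - {"tx":220,"ty":68,"tz":0,"roll":0}
    - {"tx":220,"ty":68,"tz":0,"roll":0}
    - {"tx":220,"ty":68,"tz":0,"roll":0}

```text
t: 2.05
eef_pos: [593.8, 63.9, 238.6]
tcp_rot: [-3.141, 0.001, 1.375]
ft_force: [-0.1, -0.2, 0.3]
opening: 0.422
grip_force: 0.0
```

Request:
step_arm:
  moves:
    - {"tx":2,"ty":0,"tz":35,"roll":0}
    - {"tx":3,"ty":0,"tz":70,"roll":0}
    - {"tx":4,"ty":0,"tz":95,"roll":0}
    - {"tx":4,"ty":0,"tz":110,"roll":0}
    - {"tx":4,"ty":0,"tz":122,"roll":0}
    - {"tx":4,"ty":0,"tz":133,"roll":0}
    - {"tx":4,"ty":0,"tz":142,"roll":0}
    - {"tx":4,"ty":0,"tz":144,"roll":0}
    - {"tx":4,"ty":0,"tz":144,"roll":0}

```text
t: 2.8
eef_pos: [594.7, 67.6, 94.7]
tcp_rot: [-3.141, 0.0, 1.373]
ft_force: [0.4, -0.2, 1.0]
opening: 0.42
grip_force: 0.0
```

Request:
step_arm:
  moves:
    - {"tx":0,"ty":0,"tz":0,"roll":0}
    - {"tx":0,"ty":0,"tz":0,"roll":0}
    - {"tx":0,"ty":0,"tz":0,"roll":0}
    - {"tx":0,"ty":0,"tz":0,"roll":0}
    - {"tx":0,"ty":0,"tz":0,"roll":0}
    - {"tx":0,"ty":0,"tz":0,"roll":0}
  grip: 0

```text
t: 3.3
eef_pos: [595.3, 68.2, 95.2]
tcp_rot: [3.141, -0.0, 1.374]
ft_force: [1.7, -0.3, -0.4]
opening: 0.089
grip_force: 26.7
```

Request:
step_arm:
  moves:
    - {"tx":0,"ty":-6,"tz":0,"roll":0}
    - {"tx":0,"ty":-16,"tz":0,"roll":0}
    - {"tx":0,"ty":-28,"tz":0,"roll":0}
    - {"tx":0,"ty":-40,"tz":0,"roll":0}
    - {"tx":0,"ty":-52,"tz":0,"roll":0}
    - {"tx":0,"ty":-64,"tz":0,"roll":0}
    - {"tx":0,"ty":-76,"tz":0,"roll":0}
    - {"tx":0,"ty":-88,"tz":0,"roll":0}
    - {"tx":0,"ty":-98,"tz":0,"roll":0}
    - {"tx":0,"ty":-106,"tz":0,"roll":0}
    - {"tx":0,"ty":-112,"tz":0,"roll":0}
    - {"tx":0,"ty":-116,"tz":0,"roll":0}

```text
t: 4.3
eef_pos: [480.6, 91.3, 95.1]
tcp_rot: [3.141, -0.0, 1.374]
ft_force: [2.9, 4.6, 1.2]
opening: 0.082
grip_force: 26.9
```

Request:
step_arm:
  moves:
    - {"tx":0,"ty":-3,"tz":0,"roll":0}
    - {"tx":0,"ty":-6,"tz":0,"roll":0}
    - {"tx":0,"ty":-9,"tz":0,"roll":0}

```text
t: 4.55
eef_pos: [472.5, 93.0, 95.1]
tcp_rot: [3.141, -0.001, 1.374]
ft_force: [2.7, 5.2, 2.5]
opening: 0.084
grip_force: 27.2
```

Request:
step_arm:
  moves:
    - {"tx":0,"ty":-2,"tz":0,"roll":0}
    - {"tx":0,"ty":-4,"tz":0,"roll":0}
    - {"tx":0,"ty":-4,"tz":0,"roll":0}

```text
t: 4.8
eef_pos: [468.2, 93.8, 95.1]
tcp_rot: [3.141, -0.0, 1.374]
ft_force: [1.6, 5.3, 2.9]
opening: 0.084
grip_force: 27.5
```

Request:
step_arm:
  moves:
    - {"tx":0,"ty":-2,"tz":0,"roll":0}
    - {"tx":0,"ty":-4,"tz":0,"roll":0}
    - {"tx":0,"ty":-4,"tz":0,"roll":0}

```text
t: 5.05
eef_pos: [467.7, 93.9, 96.2]
tcp_rot: [3.134, -0.001, 1.374]
ft_force: [9.5, -3.4, 15.4]
opening: 0.057
grip_force: 25.5
```

Request:
step_arm:
  moves:
    - {"tx":0,"ty":-2,"tz":0,"roll":0}
    - {"tx":0,"ty":-3,"tz":0,"roll":0}
    - {"tx":0,"ty":-3,"tz":0,"roll":0}

```text
t: 5.3
eef_pos: [467.1, 94.4, 98.1]
tcp_rot: [3.128, -0.002, 1.374]
ft_force: [12.6, -4.3, 27.9]
opening: 0.007
grip_force: 14.8
```

It's at the stop: the pull force rose and travel ended. I'll open the gripper and lift off.

Request:
step_arm:
  moves:
    - {"tx":0,"ty":3,"tz":0,"roll":0}
    - {"tx":0,"ty":6,"tz":0,"roll":0}
    - {"tx":0,"ty":6,"tz":0,"roll":0}
    - {"tx":0,"ty":6,"tz":0,"roll":0}
  grip: 40

```text
t: 5.63
eef_pos: [469.7, 93.6, 97.8]
tcp_rot: [3.135, -0.001, 1.374]
ft_force: [-2.4, 1.2, 36.9]
opening: 0.226
grip_force: 18.4
```

Request:
step_arm:
  moves:
    - {"tx":0,"ty":0,"tz":-15,"roll":0}
    - {"tx":0,"ty":0,"tz":-45,"roll":0}
    - {"tx":0,"ty":0,"tz":-80,"roll":0}
    - {"tx":0,"ty":0,"tz":-110,"roll":0.1}
    - {"tx":0,"ty":0,"tz":-130,"roll":0.2}
    - {"tx":-60,"ty":-10,"tz":-150,"roll":0.3}
    - {"tx":-100,"ty":-10,"tz":-150,"roll":0.4}
    - {"tx":-140,"ty":-10,"tz":-150,"roll":0.5}
    - {"tx":-180,"ty":-10,"tz":-150,"roll":0.6}
    - {"tx":-210,"ty":-10,"tz":-150,"roll":0.7}
    - {"tx":-220,"ty":-10,"tz":-150,"roll":0.8}
    - {"tx":-220,"ty":-10,"tz":-150,"roll":0.9}

```text
t: 6.63
eef_pos: [413.1, -122.9, 244.6]
tcp_rot: [-3.141, 0.002, 0.465]
ft_force: [-0.7, -0.0, -0.3]
opening: 0.42
grip_force: 0.0
```

```bash
python3 - <<'E'
from h import *
print(env.state()["eef_pos"],env.state()["tcp_rot"])
d=optics.read_camera("top");s=optics.read_camera("side")
a=cv2.resize(d["pixels"][110:220,140:320],None,fx=4,fy=4,interpolation=cv2.INTER_CUBIC)
b=cv2.resize(s["pixels"][180:260,120:300],None,fx=4,fy=4,interpolation=cv2.INTER_CUBIC)
cv2.imwrite("pics/t2.png",a); cv2.imwrite("pics/s2.png",b)
import pickle; pickle.dump((d,s),open("open.pkl","wb"))
E
```

```text
[ 413.09238858 -122.91949678  244.59197081] [-3.14103043e+00  1.66680035e-03  4.65043076e-01]
```

View pics/t2.png

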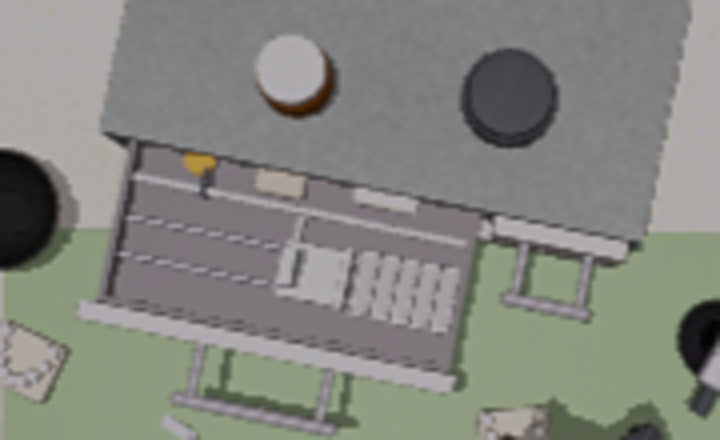

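View pics/s2.png

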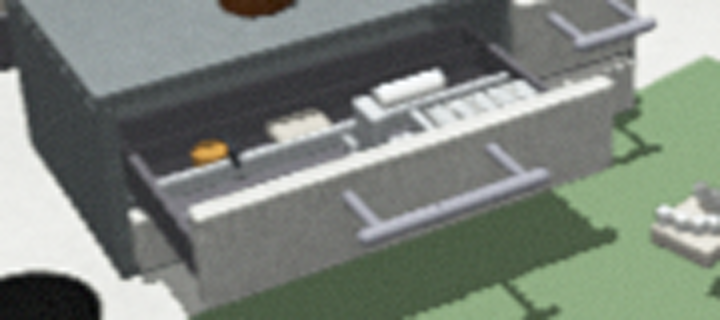

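The drawer is open. In the top crop the tab is at about (290,265), the pointer at about (300,230) and the dark clip at about (207,183). In the side crop the clip is at about (235,160) and the tab at about (368,110). Now I'll measure these precisely.

```bash
python3 - <<'E'
from h import *
import pickle
d,s=pickle.load(open("open.pkl","rb"))
g=cv2.cvtColor(d["pixels"],cv2.COLOR_BGR2GRAY); gs=cv2.cvtColor(s["pixels"],cv2.COLOR_BGR2GRAY)
print("top clip");print(g[148:162,186:200])
print("top tab");print(g[164:188,206:220])
print("side clip");print(gs[212:226,172:186])
# front panel edge & rail line fit (bright) -> yaw
def fit(z,pts):
    P=np.array([onz(d,p,z)[:2] for p in pts],np.float32); vx,vy,x,y=cv2.fitLine(P,cv2.DIST_HUBER,0,.01,.01).ravel(); 
    if vy<0: vx,vy=-vx,-vy
    return -np.arctan2(vx,vy),x,y
def ridge(u0,v0,u1,v1,h):
    o=[]
    for u in range(u0,u1):
        v=v0+(v1-v0)*(u-u0)/(u1-u0); r=np.arange(int(v-h),int(v+h)+1); w=g[r,u].astype(float); w=w-np.percentile(w,40); w[w<0]=0
        if w.sum()>20:o.append((u,(r*w).sum()/w.sum()))
    return o
print("panel yaw",fit(131,ridge(164,188,250,205,4)))
print("rail yaw",fit(90,[p for p in ridge(177,155,252,170,3) if not 188<p[0]<195]))
print("handle yaw",fit(113,ridge(186,210,221,217,4)), onz(d,(140+257/4,110+415/4),113))
E
```

```text
top clip
[[ 92  95  93  90  85  86  95 106 126 129 130 130 128 131]
 [137 142 141 141 141 140 132  95  70  74  77  86 106 128]
 [137 144 144 144 144 144 144 129  89 114 108  78  76  76]
 [135 142 144 143 140 130 128 113  92 119 121 118 117 108]
 [124 136 141 142 133  90  84  85 116 121 121 121 120 120]
 [119 118 117 120 103  73  68  86 120 120 119 119 120 121]
 [119 118 118 113  88  66  68  87 119 120 120 120 120 119]
 [134 125 123 115  87  76  69  86 119 120 120 120 120 120]
 [169 167 158 140  85  62  81  95 120 120 119 119 119 119]
 [136 150 155 155  86 110 164 154 147 135 126 122 122 122]
 [120 119 112 101  71  92 155 171 171 168 164 151 151 147]
 [120 120 119 115  97  69  96 121 130 118 134 154 169 170]
 [120 120 121 121 119 116 118 118 120 117 120 122 123 131]
 [120 119 120 120 120 121 120 120 120 120 120 119 118 119]]
top tab
[[121 121 121 121 121 120 120 123 140 153 130 109 100 116]
 [121 121 121 120 121 121 120 126 148 156 101 115 117 118]
 [121 121 121 121 120 121 121 134 157 141  96 118 121 121]
 [121 120 121 121 121 120 121 134 153 127 118 121 121 120]
 [121 121 121 120 12
[... 1580 characters left out ...]
74]
 [144 141 130 114 115  86  40  95 161 181 174 153 134 120]
 [118 139 167 192 191 133  61  62 116 132 122 112 111 112]
 [194 190 180 170 149 123  81  59  97 115 112 115 115 113]
 [168 150 133 127 112 112 105  98 108 116 115 116 110 114]
 [123 116 115 109 109 115 112 107 105 111 112 118 122 121]
 [113 113 115 112 111 113 103  98  88 104 120 124 126 125]
 [111 113 114 117 120 120 118 115 119 123 125 125 131 130]]
panel yaw (np.float32(-0.19859119), np.float32(535.548), np.float32(106.67663))
rail yaw (np.float32(-0.1990617), np.float32(637.55884), np.float32(54.330128))
handle yaw (np.float32(-0.19715485), np.float32(473.6617), np.float32(92.652145)) [477.23410346  88.62661688 113.        ]
```

```bash
cat >> h.py <<'E'
th=-0.1985;C=np.array([747.4,-17.4])
def cab(p): p=np.asarray(p)[:2]-C; c,s=np.cos(th),np.sin(th); return np.round([c*p[0]+s*p[1],-s*p[0]+c*p[1]],1)
E
python3 - <<'E'
from h import *
import pickle
d,s=pickle.load(open("open.pkl","rb"))
def sh(n,p): print(n,np.round(p,1),cab(p))
sh("tab top",onz(d,(211.0,175.5),123)); 
print("tri tab",tri(d,(211,175.5),s,(120+368/4,180+103/4)))
for v in(152.5,154,156): sh(f"clip top-view row{v}",onz(d,(191.4-(v-154)*.25,v),93))
for uv in((177,216.5),(177.5,217),(178,218)): sh(f"clip side {uv}",onz(s,uv,93))
p,e=tri(d,(191.5,153.5),s,(177.4,217)); sh("clip tri",p); print(p,e)
for v in (166,168): sh("pointer",onz(d,(214.2,v),90))
sh("panel",[535.5,106.7]);sh("rail",[637.6,54.3]);sh("handle",[477.2,88.6])
print(proj(s,onz(d,(211.0,175.5),123)))
E
```

```text
tab top [594.6  67.9 123. ] [-166.7   53.5]
tri tab (array([594.00642583,  67.20806888, 124.44342829]), np.float64(1.5263630103051333))
clip top-view row152.5 [667.7 130.8  93. ] [-107.4  129.6]
clip top-view row154 [663. 132.  93.] [-112.2  129.8]
clip top-view row156 [656.7 133.5  93. ] [-118.7  130. ]
clip side (177, 216.5) [656.2 136.1  93. ] [-119.6  132.5]
clip side (177.5, 217) [653.3 136.5  93. ] [-122.6  132.3]
clip side (178, 218) [648.3 138.4  93. ] [-127.8  133.2]
clip tri [664.4 131.5  85.7] [-110.7  129.6]
[664.43766263 131.5231764   85.73490866] 2.5234043357510623
pointer [626.   60.7  90. ] [-134.5   52.7]
pointer [619.7  60.7  90. ] [-140.6   51.4]
panel [535.5 106.7] [-232.2   79.9]
rail [637.6  54.3] [-121.8   48.6]
handle [477.2  88.6] [-285.8   50.6]
[211.38650094 206.22912839]
```

Request:
step_arm:
  moves:
    - {"tx":38,"ty":-13,"tz":0,"roll":0.1}
    - {"tx":76,"ty":-27,"tz":0,"roll":0.2}
    - {"tx":114,"ty":-41,"tz":0,"roll":0.3}
    - {"tx":152,"ty":-54,"tz":0,"roll":0.4}
    - {"tx":190,"ty":-68,"tz":0,"roll":0.5}
    - {"tx":220,"ty":-79,"tz":0,"roll":0.6}
    - {"tx":240,"ty":-86,"tz":0,"roll":0.664}
    - {"tx":248,"ty":-89,"tz":0,"roll":0.664}
    - {"tx":248,"ty":-89,"tz":0,"roll":0.664}
    - {"tx":248,"ty":-89,"tz":0,"roll":0.664}
    - {"tx":248,"ty":-89,"tz":0,"roll":0.664}
  grip: 50

```text
t: 7.65
eef_pos: [593.7, 71.5, 245.0]
tcp_rot: [3.141, 0.0, -0.188]
ft_force: [0.1, -0.2, -0.1]
opening: 0.526
grip_force: 0.0
```

Request:
step_arm:
  moves:
    - {"tx":1,"ty":2,"tz":30,"roll":0.01}
    - {"tx":1,"ty":4,"tz":65,"roll":0.01}
    - {"tx":1,"ty":4,"tz":95,"roll":0.01}
    - {"tx":1,"ty":4,"tz":110,"roll":0.01}
    - {"tx":1,"ty":4,"tz":122,"roll":0.01}
    - {"tx":1,"ty":4,"tz":133,"roll":0.01}
    - {"tx":1,"ty":4,"tz":142,"roll":0.01}
    - {"tx":1,"ty":4,"tz":148,"roll":0.01}
    - {"tx":1,"ty":4,"tz":148,"roll":0.01}
    - {"tx":1,"ty":4,"tz":148,"roll":0.01}

```text
t: 8.48
eef_pos: [594.9, 67.9, 97.2]
tcp_rot: [3.142, -0.0, -0.2]
ft_force: [0.6, -0.3, -0.4]
opening: 0.527
grip_force: 0.0
```

Request:
step_arm:
  moves:
    - {"tx":0,"ty":0,"tz":0,"roll":0}
    - {"tx":0,"ty":0,"tz":0,"roll":0}
    - {"tx":0,"ty":0,"tz":0,"roll":0}
    - {"tx":0,"ty":0,"tz":0,"roll":0}
    - {"tx":0,"ty":0,"tz":0,"roll":0}
    - {"tx":0,"ty":0,"tz":0,"roll":0}
    - {"tx":0,"ty":0,"tz":0,"roll":0}
  grip: 0

```text
t: 9.07
eef_pos: [594.8, 67.8, 97.0]
tcp_rot: [3.141, -0.0, -0.2]
ft_force: [-0.2, -4.0, 2.0]
opening: 0.12
grip_force: 30.0
```

Request:
step_arm:
  moves:
    - {"tx":0,"ty":-4,"tz":0,"roll":0}
    - {"tx":0,"ty":-11,"tz":0,"roll":0}
    - {"tx":0,"ty":-19,"tz":0,"roll":0}
    - {"tx":0,"ty":-27,"tz":0,"roll":0}
    - {"tx":0,"ty":-35,"tz":0,"roll":0}
    - {"tx":0,"ty":-43,"tz":0,"roll":0}
    - {"tx":0,"ty":-51,"tz":0,"roll":0}
    - {"tx":0,"ty":-58,"tz":0,"roll":0}
    - {"tx":0,"ty":-64,"tz":0,"roll":0}
    - {"tx":0,"ty":-68,"tz":0,"roll":0}
    - {"tx":0,"ty":-70,"tz":0,"roll":0}
    - {"tx":0,"ty":-70,"tz":0,"roll":0}

```text
t: 10.07
eef_pos: [608.6, 136.0, 97.0]
tcp_rot: [3.14, 0.0, -0.2]
ft_force: [-2.1, -9.2, 3.3]
opening: 0.117
grip_force: 30.0
```

```bash
python3 - <<'E'
from h import *
import pickle
st=env.state();print(st["eef_pos"],cab(st["eef_pos"]))
d=optics.read_camera("top");s=optics.read_camera("side");pickle.dump((d,s),open("m1.pkl","wb"))
a=cv2.resize(d["pixels"][130:200,165:245],None,fx=7,fy=7,interpolation=cv2.INTER_CUBIC)[:,:400]
b=cv2.resize(s["pixels"][180:250,145:200],None,fx=7,fy=7,interpolation=cv2.INTER_CUBIC)
cv2.imwrite("pics/m1.png",np.hstack([a,b]))
E
```

```text
[608.61261001 135.99349582  96.96118617] [-166.3  123. ]
```

View pics/m1.png

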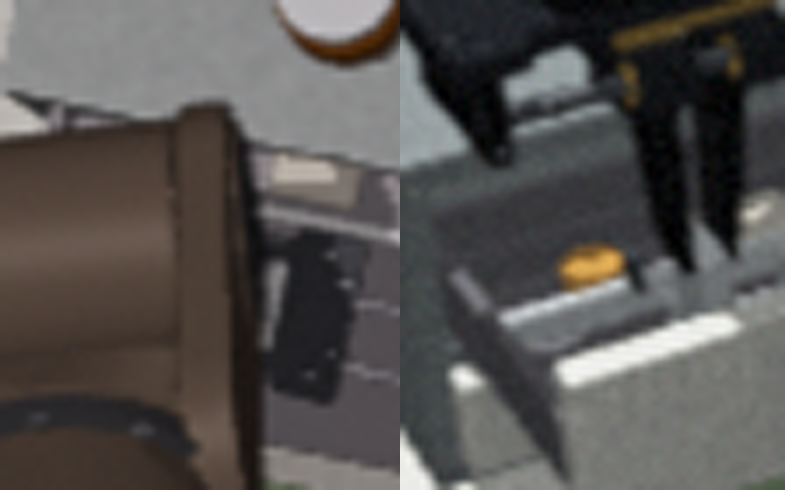

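The left half (top view) has the arm covering the clip. The right half (side view) shows the clip at about (637,275) and the fingers holding the tab at about (700,250). So I'll measure the remaining gap in the side view.

```bash
python3 - <<'E'
from h import *
import pickle
d,s=pickle.load(open("m1.pkl","rb")); d0,s0=pickle.load(open("open.pkl","rb"))
p=s["pixels"][208:236,172:202]; q=s0["pixels"][195:228,196:222]
f=lambda a,k:cv2.convertScaleAbs(cv2.resize(a,None,fx=k,fy=k,interpolation=cv2.INTER_CUBIC),alpha=1.3)
A=f(p,14);B=f(q,14);h=max(A.shape[0],B.shape[0])
A=cv2.copyMakeBorder(A,0,h-A.shape[0],0,10,0);B=cv2.copyMakeBorder(B,0,h-B.shape[0],0,0,0)
im=np.hstack([A,B]);print(im.shape);cv2.imwrite("pics/m2.png",im)
# where things should be, side: marker guess and pointer line for tab at cab y
c,sn=np.cos(th),np.sin(th)
w=lambda x,y,z:[C[0]+c*x-sn*y,C[1]+sn*x+c*y,z]
for x in(-150,-120.7): print(x,"now",proj(s,w(x,123,93)),"rest",proj(s,w(x,53.4,93)),"clip",proj(s,w(x,131,93)))
E
```

```text
(462, 794, 3)
-150 now [185.05765669 220.78710047] rest [209.14517329 213.13809455] clip [182.19818363 221.69512792]
-120.7 now [180.50564939 215.64943866] rest [204.25774274 208.29082333] clip [177.68776957 216.52244355]
```

View pics/m2.png

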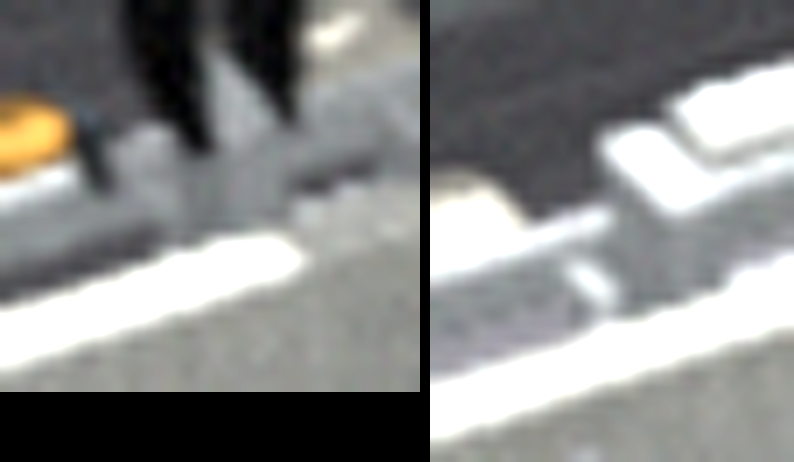

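The left crop shows the clip from about (88,125) to (105,185). The right crop shows the resting pointer's tip at about (570,265). Both views put the clip about 77 mm from rest, so I'll move the last 7 mm and check the pointer against the clip.

Request:
step_arm:
  moves:
    - {"tx":0,"ty":-3,"tz":0,"roll":0}
    - {"tx":0,"ty":-6,"tz":0,"roll":0}
    - {"tx":0,"ty":-7,"tz":0,"roll":0}
    - {"tx":0,"ty":-7,"tz":0,"roll":0}
    - {"tx":0,"ty":-7,"tz":0,"roll":0}

```text
t: 10.58
eef_pos: [609.9, 142.4, 97.0]
tcp_rot: [3.139, 0.001, -0.2]
ft_force: [-2.4, -9.3, 3.8]
opening: 0.122
grip_force: 30.0
```

```bash
python3 - <<'E'
from h import *
import pickle
st=env.state();print(st["eef_pos"],cab(st["eef_pos"]),st["t"],st["grip_force"],st["ft_force"])
s=np.mean([optics.read_camera("side")["pixels"].astype(float) for _ in range(8)],0); np.save("s3.npy",s)
g=s.mean(2); print(np.round(g[212:230,172:190]).astype(int))
p=np.clip((s[206:232,170:200]-40)*1.9,0,255).astype(np.uint8)
cv2.imwrite("pics/m3.png",cv2.resize(p,None,fx=20,fy=20,interpolation=cv2.INTER_CUBIC))
E
```

```text
[609.87538245 142.36455299  96.95149437] [-166.3  129.5] 10.5833 30.000922679901123 [-2.41613091 -9.33436528  3.80403855]
[[ 61  57  57  57  59  56  40  13   8   7   9  31  95  94  38  12  10   5]
 [ 56  56  59  60  60  57  48  24  10   4   5  28 105 126  83  25   7   6]
 [ 62  62  57  57  64  62  56  36  12   6   6  24 100 135 112  63  20   6]
 [ 79  83  85  77  72  70  66  51  24   8   5  23  98 136 131 105  59  18]
 [ 93 123 145 142 108  69  64  59  38  11   4  17  83 125 136 130  97  45]
 [145 152 160 158 115  55  44  50  54  34   8  15  70 119 136 139 130  84]
 [157 157 155 139  94  46  33  59  97  85  38  12  48 108 127 121 117  92]
 [128 129 121 110 111  80  37  62 107 109  70  35  52 100 118 111 109 101]
 [108 133 164 191 172 104  50  50  95 110  96  83  88 105 114 111 110 107]
 [193 188 161 155 140 109  76  62  97 110 100  94  96 106 112 111 108 103]
 [170 148 126 114 112 110 103 102 118 121 104  96  96 101 110 110 109 102]
 [125 114 113 111 111 112 110 108 114 120 107  95  95  99 107 109 107 114]
 [112 112 114 113 109 108 101  92  96 108 104  94  92  94 105 114 103 112]
 [112 110 110 103  93  86  76  72  76  91  94  94 105 110 143 164 149 139]
 [102  93  87  78  72  67  64  65  87 119 123 146 201 222 225 224 221 218]
 [ 79  71  68  64  65  71  82 108 144 197 221 227 235 237 234 233 232 233]
 [ 63  67  73  84 109 140 189 217 224 233 237 237 238 238 236 231 218 187]
 [ 90 125 153 191 217 222 231 236 236 236 237 235 234 227 199 167 150 129]]
```

View pics/m3.png

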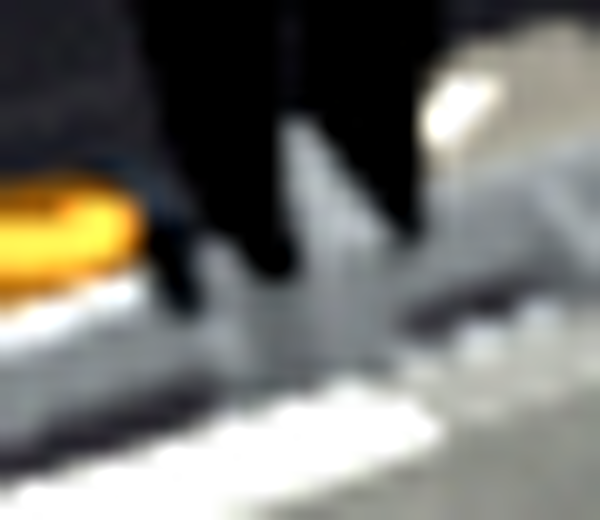

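The pointer's tip at about (215,330) extends straight onto the clip at about (180,290), so it's on the mark. Before handing in, I'll check that the drawer is still at its stop.

```bash
python3 - <<'E'
from h import *
import pickle
d,s=pickle.load(open("open.pkl","rb"))
g=cv2.cvtColor(d["pixels"],cv2.COLOR_BGR2GRAY).astype(float)
def ridge(u0,v0,u1,v1,z,h=5,t=155):
    o=[]
    for u in range(u0,u1):
        v=v0+(v1-v0)*(u-u0)/(u1-u0); r=np.arange(int(v-h),int(v+h)+1); m=g[r,u]>t
        if m.any(): o.append([cab(onz(d,(u,r[m].min()-.5),z))[0],cab(onz(d,(u,r[m].max()+.5),z))[0]])
    return np.median(o,0)
print("wide panel back/front",ridge(166,188,250,205,131))
print("narrow",ridge(267,167,294,171,131))
print(g[198:212,220]);print(g[162:178,280])
print("wide handle",ridge(190,211,217,216,113,3,135),"narrow handle",ridge(270,185,284,188,113,3,135))
E
```

```text
wide panel back/front [-225.45 -238.45]
narrow [ -98.9 -111.4]
[171. 172. 172. 170. 127. 142. 145. 133. 130. 136. 140. 132. 134. 147.]
[133. 135. 132. 128. 107. 157. 172. 172. 173. 171.  87.  80.  85. 147.
 149. 148.]
wide handle [-282.8 -294.6] narrow handle [-146.65 -167.65]
```

The panel offset gives only about 127–132 mm of opening, while the pull itself reached about 139 mm. The release probably nudged the drawer back a few mm. To keep the order asked, I'll bring the follower back to rest, still held, then draw the drawer the last bit to its stop and redo the slide.

Request:
step_arm:
  moves:
    - {"tx":0,"ty":5,"tz":0,"roll":0}
    - {"tx":0,"ty":13,"tz":0,"roll":0}
    - {"tx":0,"ty":22,"tz":0,"roll":0}
    - {"tx":0,"ty":31,"tz":0,"roll":0}
    - {"tx":0,"ty":40,"tz":0,"roll":0}
    - {"tx":0,"ty":49,"tz":0,"roll":0}
    - {"tx":0,"ty":58,"tz":0,"roll":0}
    - {"tx":0,"ty":66,"tz":0,"roll":0}
    - {"tx":0,"ty":72,"tz":0,"roll":0}
    - {"tx":0,"ty":75,"tz":0,"roll":0}
    - {"tx":0,"ty":76,"tz":0,"roll":0}
    - {"tx":0,"ty":76,"tz":0,"roll":0}

```text
t: 11.98
eef_pos: [595.1, 68.8, 97.0]
tcp_rot: [3.141, -0.0, -0.2]
ft_force: [-1.5, -3.7, 1.3]
opening: 0.118
grip_force: 30.0
```

Request:
step_arm:
  moves:
    - {"tx":-1.5,"ty":0,"tz":0,"roll":0}
    - {"tx":-3,"ty":0,"tz":0,"roll":0}
    - {"tx":-4,"ty":0,"tz":0,"roll":0}
    - {"tx":-4,"ty":0,"tz":0,"roll":0}

```text
t: 12.32
eef_pos: [591.1, 70.1, 97.0]
tcp_rot: [3.142, -0.0, -0.2]
ft_force: [-0.1, -4.5, 1.6]
opening: 0.123
grip_force: 30.0
```

Request:
step_arm:
  moves:
    - {"tx":-1,"ty":0,"tz":0,"roll":0}
    - {"tx":-2,"ty":0,"tz":0,"roll":0}
    - {"tx":-3,"ty":0,"tz":0,"roll":0}
    - {"tx":-3,"ty":0,"tz":0,"roll":0}

```text
t: 12.65
eef_pos: [588.0, 70.5, 97.0]
tcp_rot: [3.142, 0.0, -0.2]
ft_force: [-0.1, -4.2, 2.4]
opening: 0.12
grip_force: 30.0
```

Request:
step_arm:
  moves:
    - {"tx":-1,"ty":0,"tz":0,"roll":0}
    - {"tx":-2,"ty":0,"tz":0,"roll":0}
    - {"tx":-2,"ty":0,"tz":0,"roll":0}

```text
t: 12.9
eef_pos: [586.1, 70.9, 97.0]
tcp_rot: [3.142, 0.0, -0.2]
ft_force: [0.7, -4.5, 3.1]
opening: 0.122
grip_force: 30.0
```

Request:
step_arm:
  moves:
    - {"tx":-1,"ty":0,"tz":0,"roll":0}
    - {"tx":-2,"ty":0,"tz":0,"roll":0}
    - {"tx":-2,"ty":0,"tz":0,"roll":0}

```text
t: 13.15
eef_pos: [584.1, 71.3, 97.0]
tcp_rot: [3.142, 0.0, -0.2]
ft_force: [0.3, -4.3, 4.1]
opening: 0.117
grip_force: 30.0
```

Request:
step_arm:
  moves:
    - {"tx":-1,"ty":0,"tz":0,"roll":0}
    - {"tx":-2,"ty":0,"tz":0,"roll":0}
    - {"tx":-2,"ty":0,"tz":0,"roll":0}

```text
t: 13.4
eef_pos: [582.1, 71.7, 97.0]
tcp_rot: [3.141, 0.0, -0.2]
ft_force: [-0.0, -4.1, 4.5]
opening: 0.124
grip_force: 30.0
```

```bash
python3 - <<'E'
from h import *
import pickle
d,s=pickle.load(open("open.pkl","rb")); n=optics.read_camera("side")
# drawer handle bar in side view: bright vertical profile at several columns, before/after -> opening change
a,b=[x["pixels"].astype(float).mean(2) for x in (s,n)]
for u in (200,225,240,250):
    print(u,[int(np.argmax(np.abs(np.diff(i[225:250,u])))) for i in(a,b)]);
print(np.round(a[195:250,190]).astype(int));print(np.round(b[195:250,190]).astype(int))
# panel top edge shift expected per 10mm opening at panel y=150,z=131
c,sn=np.cos(th),np.sin(th); w=lambda x,y,z:[C[0]+c*x-sn*y,C[1]+sn*x+c*y,z]
print(proj(s,w(-238,150,131)),proj(s,w(-248,150,131)))
# patch shift of handle region
A=a[215:250,190:262].astype(np.float32)
r=cv2.matchTemplate(b[200:265,175:275].astype(np.float32),A,cv2.TM_CCOEFF_NORMED);_,v,_,l=cv2.minMaxLoc(r);print(v,l[0]-15,l[1]-15)
print(proj(s,w(-290,54,113)),proj(s,w(-300,54,113)))
E
```

```text
200 [0, 2]
225 [6, 10]
240 [1, 8]
250 [23, 7]
[ 78  78  80  71  59  62  59  59  59  53  62  62  60  58  98 126 203 222
 218 206 201 186 136 114 112 114 123 126 136 209 234 235 230 161 115 118
 122 121 119 120 117 117 118 115 118 115 116 112 114 114 112 117 116 117
 116]
[ 29  41  48  75  84  75  68  56  53  55  56  54  58  63  58  50  82 207
 220 206 179 138 107 197 192 140 115 112 109 102  74  69 130 222 231 231
 200 142 119 125 122 117 118 113 119 116 116 118 122 123 119 114 118 112
 121]
[188.480774   227.87906564] [190.25975122 229.91148412]
0.8676534295082092 -14 8
[234.99565913 232.41973298] [237.09883127 234.45793905]
```

The drawer is following: its panel edge moved about 14 mm. I'll continue to the stop.

Request:
step_arm:
  moves:
    - {"tx":-1,"ty":0,"tz":0,"roll":0}
    - {"tx":-2,"ty":0,"tz":0,"roll":0}
    - {"tx":-2,"ty":0,"tz":0,"roll":0}

```text
t: 13.7
eef_pos: [581.8, 71.8, 97.0]
tcp_rot: [-3.141, -0.004, -0.2]
ft_force: [7.6, -5.4, -0.1]
opening: 0.119
grip_force: 30.0
```

Request:
step_arm:
  moves:
    - {"tx":-1,"ty":0,"tz":0,"roll":0}
    - {"tx":-2,"ty":0,"tz":0,"roll":0}
    - {"tx":-2,"ty":0,"tz":0,"roll":0}

```text
t: 13.95
eef_pos: [581.8, 71.9, 97.1]
tcp_rot: [-3.141, -0.008, -0.2]
ft_force: [16.5, -7.3, -6.3]
opening: 0.124
grip_force: 30.0
```

The drawer is now firmly at its stop. I'll ease the bias and slide the follower back to the mark.

Request:
step_arm:
  moves:
    - {"tx":1.5,"ty":-1,"tz":0,"roll":0}
    - {"tx":3,"ty":-5,"tz":0,"roll":0}
    - {"tx":3,"ty":-13,"tz":0,"roll":0}
    - {"tx":3,"ty":-22,"tz":0,"roll":0}
    - {"tx":3,"ty":-31,"tz":0,"roll":0}
    - {"tx":3,"ty":-40,"tz":0,"roll":0}
    - {"tx":3,"ty":-49,"tz":0,"roll":0}
    - {"tx":3,"ty":-58,"tz":0,"roll":0}
    - {"tx":3,"ty":-66,"tz":0,"roll":0}
    - {"tx":3,"ty":-72,"tz":0,"roll":0}
    - {"tx":3,"ty":-75,"tz":0,"roll":0}
    - {"tx":3,"ty":-75,"tz":0,"roll":0}

```text
t: 14.95
eef_pos: [596.7, 145.0, 97.0]
tcp_rot: [3.14, -0.001, -0.199]
ft_force: [2.4, -11.0, 4.2]
opening: 0.122
grip_force: 30.0
```

Request:
step_arm:
  moves:
    - {"tx":0,"ty":0,"tz":0,"roll":0}
    - {"tx":0,"ty":0,"tz":0,"roll":0}
    - {"tx":0,"ty":0,"tz":0,"roll":0}

```text
t: 15.2
eef_pos: [596.6, 144.3, 97.0]
tcp_rot: [3.14, -0.001, -0.2]
ft_force: [2.6, -11.5, 4.2]
opening: 0.122
grip_force: 30.0
```

```bash
python3 - <<'E'
from h import *
st=env.state();print(st["eef_pos"],cab(st["eef_pos"]),st["t"],st["grip_force"],st["ft_force"])
s=np.mean([optics.read_camera("side")["pixels"].astype(float) for _ in range(6)],0)
g=s.mean(2); print(np.round(g[214:232,174:192]).astype(int))
E
```

```text
[596.55036352 144.34758926  96.99121255] [-179.8  128.8] 15.2 30.00096470117569 [  2.6036417  -11.50857241   4.15663396]
[[ 58  60  58  57  57  57  43  21   7   9   9  13  52  64  38  14  10   9]
 [ 53  55  55  60  59  56  53  34  11   8   5  14  56 102  86  32  13  10]
 [ 65  65  62  65  66  61  56  43  20   5   3  11  55 112 125  81  26   9]
 [131 131 122  97  71  65  66  65  40  11   5  10  53 110 136 113  61  18]
 [157 156 154 135  93  68  85 104  81  28   4   6  46 107 136 130 105  57]
 [159 159 160 154 110  54  56  80  88  58  18   6  35 103 134 135 127  93]
 [160 158 157 141  92  38  33  65 104 101  52   8  28  95 135 135 124 117]
 [152 140 127 107  80  52  31  61 112 119  80  31  23  78 116 120 114 113]
 [112 113 131 145 177 150  60  51  95 114  97  74  54  79 107 113 111 111]
 [164 194 200 166 150 126  66  53  90 109 103  93  88  92 106 111 109 109]
 [178 170 154 133 116 108  92  93 118 122 108  96  98  95 107 111 111 108]
 [136 124 116 114 113 111 107 107 115 126 115  96  96  94 106 114 109 108]
 [114 111 112 115 113 108 109 102 100 114 110  96  95  94 104 110 106 107]
 [114 111 111 112 106  98  87  78  80  93 100  96  93  96 112 123 128 134]
 [113 103  96  89  80  75  68  64  67  87 104 106 111 144 188 212 219 220]
 [ 98  78  73  69  65  63  63  66  87 114 154 187 212 227 233 233 233 234]
 [ 75  66  63  62  66  82  90 128 197 223 226 233 236 237 235 232 230 231]
 [ 62  68  83  91 130 196 220 222 235 238 236 236 237 239 237 230 202 174]]
```

Request:
step_arm:
  moves:
    - {"tx":0,"ty":-0.6,"tz":0,"roll":0}
    - {"tx":0,"ty":-0.6,"tz":0,"roll":0}
    - {"tx":0,"ty":-0.6,"tz":0,"roll":0}
    - {"tx":0,"ty":-0.6,"tz":0,"roll":0}
    - {"tx":0,"ty":-0.6,"tz":0,"roll":0}
    - {"tx":0,"ty":-0.6,"tz":0,"roll":0}

```text
t: 16.0
eef_pos: [596.6, 144.9, 97.0]
tcp_rot: [3.14, -0.001, -0.2]
ft_force: [2.5, -10.2, 4.8]
opening: 0.123
grip_force: 30.0
```

```bash
python3 - <<'E'
from h import *
st=env.state();print(cab(st["eef_pos"]),st["t"],st["grip_force"],st["ft_force"])
print(env.job_done())
E
```

```text
[-179.8  129.4] 16.0 30.00085562467575 [  2.48857563 -10.15828198   4.77559795]
the job is handed in; nothing more can be done
None
```

The job is handed in with the wide drawer at its stop and the follower still gripped, its pointer on the marker clip to within about 1–2 mm by the cameras; my release had nudged the drawer back about 13 mm, so I let the follower back to rest, drew the drawer to its stop by the tab, and then slid the follower to the mark again.

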